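# Rotate the reagent bottle lane: old forward, new behind

## Robot

A 6-joint arm with a two-finger parallel gripper is mounted at the origin on the work surface. World frame = base frame: x ahead of the robot, y to its left, z up, the work surface at z = 0. Lengths are in m, angles in rad, forces in N, time in s.
With the tool pointing down it reaches from about 0.3 to 0.825 m from the base axis. Payload 5.4 kg.
Tool frame: the origin (TCP) lies between the finger pads; the fingertips stand 25 mm ahead of it and the grasp point (between the pads) lies 6 mm ahead of it; z points along the fingers, y is the line along which they close (so a half turn about z gives the same grasp; the last joint's range is limited). The gripper opens to 92 mm and grips with 3 to 60 N. Pads are 20 mm wide; open, the fingers measure 128 mm over their backs; the gripper's body (75 mm by 189 mm) begins 69 mm behind the grasp point.
Start: joints at [-1.356, 0.158, 1.597, -0, 1.386, -0.21], TCP at [0.237, -0.524, 0.24] pointing down, gripper open.
Joint ranges: [-2.91, 2.91], [-0.94, 2.29], [0.18, 2.7], [-1.29, 4.43], [0.17, 2.64], [-3, 3]. Speed limits (rad/s): [2.57, 2.57, 3.14, 3.14, 3.14, 3.14].

## Interface

Orientations are given as a rotation vector (axis times angle).
In Python, from bench import robot gives the robot as it stands.
- The arm moves only by the tool drive_tool, never from a script. Its argument "steps" is a list of rows, each a list of 3 entries, a list of its own where there are three numbers: the shift along the tool's x, y, z in m, then the turn about the tool's z in rad, then the opening, from 0 (shut) to 1 (fully open). In form: [[[x, y, z], roll, gripper], ...]. A call has 1 to 5 rows; each row shifts and turns the commanded pose from where the row before left it, along the tool's axes as they then stand; what a row does not reach is not made up. A row lasts 1/12 s, in which the tool goes at most 41.7 mm and 7.16 degrees, less where a joint would pass 70% of its speed; a pose out of reach is approached as far as the arm can. A call with a gripper value outside its range is refused whole. The fingers move at their own pace and stop on an object; "force" is the grip in N (left out, the last holds). Time passes only in rows, so rows that do not move let the fingers close. It gives the time, the measured TCP pose, the force, the opening and the grip force at its end, in the units of the state.
- robot.state(): the state, without advancing time (a new reading comes with each control period).
- robot.capture(name): name is "scene" or "top"; returns the picture (480x640x3 uint8, blue, green, red); there is no depth.
- robot.camera_params(name): a dict with "mtx" (3x3 intrinsics, pixels), "camera_from_world" (4x4, takes a point from world to camera coordinates). Camera axes: x right, y up, looking along -z (the intrinsics and any distortion apply to the point x, -y, -z); pixel columns grow to the right and rows downward; lengths in m; the calibration is good to about 2 mm. A picture is of the moment at which its call begins. camera_params takes no time and is no camera call.
- robot.finish_job(): hands the job in; it is judged then, once.
The state is a dict: "time": time; "qpos": joint angles; "qvel": joint speeds; "effort": joint torques, N m; "tcp_pos": TCP position; "ee_rot": TCP orientation; "wrist_force": force on the tool from outside, world axes, zero at the start; "moment": the same for the moment, N m; "width": opening from 0.0 (shut) to 1.0 (fully open); "finger_force": force on a finger pad.
Only numpy, scipy, OpenCV 4.12 (cv2) and the standard library are available. Lean on these libraries where they do the work, as an engineer would, in place of code of your own. Each camera call takes 0.05 s, during which the arm holds its last target. There are 200 camera calls.

## Task

Restock the orange-cap lane of the little two-lane rack first-in-first-out. First bring the old orange-capped bottle forward in its own lane until it stands at the yellow front lip, then take the new orange-capped bottle from the bench and stand it behind the old one in the same lane. Both bottles must finish upright on the rack's floor; do not disturb the blue-capped bottle in the other lane.

Things in the scene. Friction and masses are not known exactly. Their poses are not given: they have to be found in the camera images.
- rack: Fixed open-topped rack, 210 x 216 mm. Origin: centre of its underside, on the bench. x runs along the lanes, front to back: 24 mm high yellow front lips at -x (robot side), 30 mm wall at +x. Two lanes, centred at y = +60 and -60 mm, each 200 mm long (x -100 to 100) and 80 mm wide inside, side walls 5 mm thick, tops 30 mm above the bench. Floor 6 mm above the bench. A lane holds two bottles.
- old_center (a point): The old bottle: orange cap, yellow label band, standing alone in the rear half of one of the two lanes (which one changes). White bottle 56 mm wide, 100 mm tall, 0.13 to 0.25 kg: straight sides to 70 mm, 47 mm wide cap from 76 mm up. The point is on its axis half-way up, 50 mm above its foot; z up; yaw means nothing.
- new_center (a point): The new bottle: orange cap, green label band, on the bench to the robot's right, at least 110 mm (centres) from a blue- and a black-capped bottle of the same size (places swap). White bottle 56 mm wide, 100 mm tall, 0.13 to 0.25 kg: straight sides to 70 mm, 47 mm wide cap from 76 mm up. The point is on its axis half-way up, 50 mm above its foot; z up; yaw means nothing.
- neighbour_center (a point): Bystander: the blue-capped bottle in the rear half of the other lane, to be left alone. White bottle 56 mm wide, 100 mm tall, 0.13 to 0.25 kg: straight sides to 70 mm, 47 mm wide cap from 76 mm up. The point is on its axis half-way up, 50 mm above its foot; z up; yaw means nothing.
Not all that is in view belongs to the job. Leave any purple look-alike of the part that bears old_center alone.

How it is judged:
By the outcome, as a careful person would: the job done as asked, in the order asked, and still so for the second after the job is handed in, with the robot touching nothing.
It also fails if it takes over 48 s, if anything falls off the work surface, if the arm or the gripper's body presses on something with over 40 N, if the wrist force passes 120 N, or if a joint passes its speed limit or range.

## Working session

There is one attempt and no reset: what is moved stays moved. The work goes in short steps, Python scripts to look and compute and a tool call to move; the robot and the scene stay as the last step left them, time stands still between calls to the robot, and variables do not carry over. Pictures are saved under pics/ and viewed, at most 10 in all, crops included, and the job is handed in when it is done.

Besides the shell and the picture viewer there is one more tool, called after "Request:" by a JSON object that holds its "fn" and its "kwargs", one argument or row to a line. drive_tool: Moves the arm, as the interface text tells. Its arguments: {"type":"object","properties":{"steps":{"type":"array","items":{"type":"array"}},"force":{"type":"number"}},"required":["steps"]}

```bash
mkdir -p pics; python3 - <<'E'
from bench import robot
import cv2,numpy as np
for n in("scene","top"):
    i=robot.capture(n);cv2.imwrite(f"pics/{n}0.png",i)
    p=robot.camera_params(n);print(n,np.round(p["mtx"],1).tolist(),np.round(p["camera_from_world"],3).tolist(),[k for k in p])
s=robot.state();print(s["time"],s["ee_rot"],s["tcp_pos"],s["width"])
E
```

```text
scene [[570.0, 0.0, 313.9], [0.0, 570.0, 248.7], [0.0, 0.0, 1.0]] [[-0.663, 0.748, 0.002, 0.41], [-0.446, -0.397, 0.802, 0.159], [0.601, 0.532, 0.597, -1.458], [0.0, 0.0, 0.0, 1.0]] ['mtx', 'camera_from_world']
top [[601.2, 0.0, 320.9], [0.0, 601.2, 239.8], [0.0, 0.0, 1.0]] [[0.012, -1.0, 0.007, -0.076], [0.999, 0.012, 0.052, -0.529], [-0.052, 0.006, 0.999, -1.004], [0.0, 0.0, 0.0, 1.0]] ['mtx', 'camera_from_world']
0.1 [-3.06929358e+00 -6.61834669e-01 -4.07424722e-05] [ 0.23684014 -0.52337402  0.23869998] 0.9991324282183008
```

View pics/scene0.png

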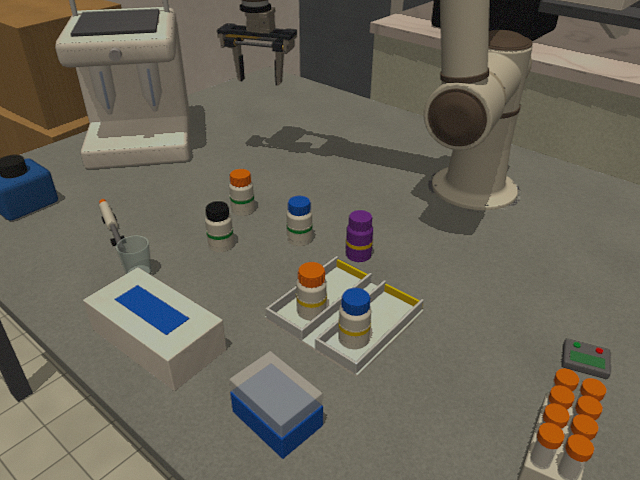

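View pics/top0.png

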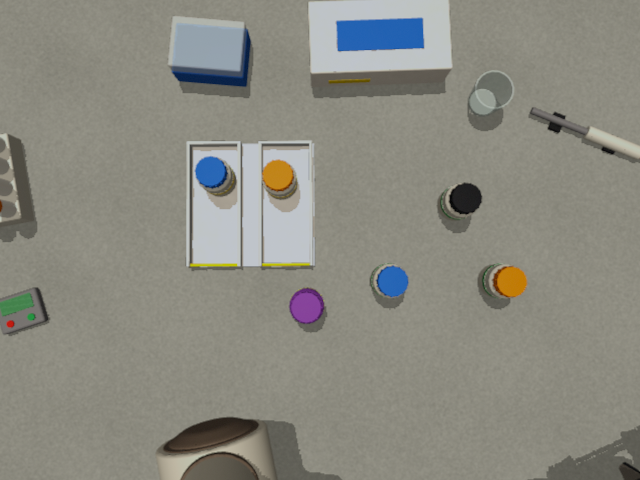

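The top view shows a two-lane rack around (250,205). The old orange cap is at (279,178) in the right lane, with the blue neighbour at (212,172).

Things that could be mistaken for a target:
- **Orange caps:** rack (279,178), bench (510,281), and the test tubes at the left edge (0,205), which are not bottles.
- **Purple look-alike:** (307,306).
- **Blue and black bench bottles:** (392,281) and (465,198).

I choose (279,178) as old and (510,281) as new. Next I check both in a close crop and measure them.

```bash
cat > h.py <<'E'
from bench import robot
import cv2,numpy as np
def ray(n,u,v):
    p=robot.camera_params(n);T=p["camera_from_world"];d=np.linalg.inv(p["mtx"])@[u,v,1.]
    R=T[:3,:3];return -R.T@T[:3,3],R.T@(d*[1,-1,-1])
def onz(n,u,v,z):
    c,d=ray(n,u,v);return c+d*(z-c[2])/d[2]
def meet(a,b):
    (c1,d1),(c2,d2)=a,b
    s=np.linalg.lstsq(np.c_[d1,-d2],c2-c1,rcond=None)[0]
    x,y=c1+s[0]*d1,c2+s[1]*d2;return (x+y)/2,np.linalg.norm(x-y)
RNG={"orange":((5,170,90),(18,255,255)),"blue":((100,150,60),(118,255,255)),"yellow":((22,150,80),(32,255,255)),"purple":((135,100,50),(160,255,255))}
def blobs(img,c,amin=60):
    m=cv2.inRange(cv2.cvtColor(img,cv2.COLOR_BGR2HSV),*RNG[c])
    m=cv2.morphologyEx(m,cv2.MORPH_CLOSE,np.ones((5,5)))
    C,_=cv2.findContours(m,cv2.RETR_EXTERNAL,cv2.CHAIN_APPROX_NONE)
    return [(cv2.minEnclosingCircle(k),cv2.contourArea(k),cv2.boundingRect(k)) for k in C if cv2.contourArea(k)>amin]
E
python3 - <<'E'
from h import *
s=cv2.imread("pics/scene0.png");t=cv2.imread("pics/top0.png")
for c in RNG:
    for n,i in(("top",t),("scene",s)):
        for (q,r),a,bb in blobs(i,c): print(c,n,np.round(q,1),round(r,1),a,bb,np.round(onz(n,*q,.1),3) if n=="top" else "")
# cap centres by top-plate minEnclosing; rack corners at z=.03
for q in((187,142),(313,142),(314,268),(187,268)):print(np.round(onz("top",*q,.03),4))
cv2.imwrite("pics/crop.png",np.hstack([cv2.resize(s[240:370,260:430],None,fx=2.3,fy=2.3),cv2.resize(s[150:280,190:340],None,fx=2.3,fy=2.3)]))
E
```

```text
orange top [508.2 282. ] 15.7 99.5 (493, 267, 25, 30) [ 0.464 -0.36   0.1  ]
orange scene [573.  414.5] 47.6 4011.5 (538, 368, 68, 94) 
orange scene [311.  274.5] 14.2 536.5 (298, 262, 27, 26) 
orange scene [240.  177.5] 11.0 292.5 (230, 169, 21, 18) 
blue top [391.9 281.2] 15.2 667.0 (377, 266, 31, 31) [ 0.463 -0.18   0.1  ]
blue top [210.9 171.9] 15.7 692.0 (196, 157, 31, 31) [0.629 0.103 0.1  ]
blue top [212.9  56.8] 42.7 720.5 (173, 31, 77, 55) [0.812 0.104 0.1  ]
blue top [380.   34.5] 44.8 2385.5 (337, 19, 87, 32) [ 0.851 -0.159  0.1  ]
blue scene [276.  409.4] 48.3 1699.0 (231, 392, 92, 66) 
blue scene [355.5 301.2] 14.5 588.0 (342, 288, 28, 28) 
blue scene [151.5 308.5] 37.7 1477.0 (115, 286, 74, 49) 
blue scene [298.8 205.8] 11.4 338.5 (288, 196, 22, 20) 
blue scene [ 23.3 191.1] 32.6 2027.0 (0, 159, 56, 61) 
yellow top [285. 264.] 23.0 64.0 (262, 263, 47, 3) [ 0.487 -0.014  0.1  ]
yellow top [349.   80.5] 20.1 89.5 (329, 79, 41, 5) [ 0.777 -0.111  0.1  ]
yellow scene [354.  326.5] 15.2 78.0 (339, 324, 31, 12) 
yellow scene [311.5 298. ] 14.6 74.0 (297, 296, 30, 12) 
yellow scene [401.5 292.5] 18.6 238.0 (384, 284, 35, 22) 
yellow scene [351.5 266.5] 16.3 200.5 (337, 259, 30, 20) 
purple top [306.3 305.7] 17.5 877.5 (290, 289, 34, 34) [ 0.424 -0.048  0.1  ]
purple scene [358.5 235.5] 25.7 1120.0 (346, 210, 27, 52) 
[0.6907 0.1566 0.03  ]
[ 0.6935 -0.0547  0.03  ]
[ 0.4821 -0.0589  0.03  ]
[0.4797 0.1518 0.03  ]
```

View pics/crop.png

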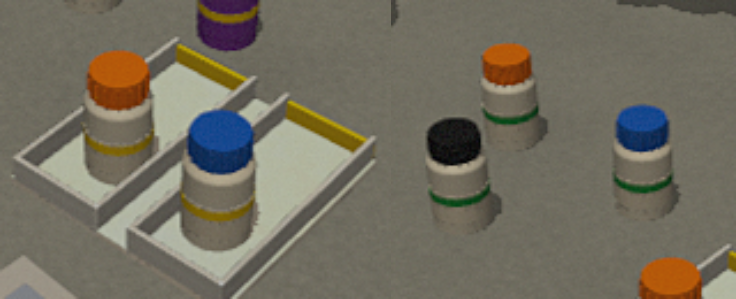

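The left crop shows the old bottle, orange cap with a yellow band. The right crop shows the new bottle, orange cap with a green band, behind the black-capped one. The choice holds. Next I refine the bottle and rack positions.

```bash
sed -i 's/(5,170,90),(18,/(4,170,90),(21,/' h.py; python3 - <<'E'
from h import *
t=cv2.imread("pics/top0.png");s=cv2.imread("pics/scene0.png")
for (q,r),a,bb in blobs(t,"orange",200):
    print("orange",np.round(q,1),round(r,1),a,"z.106",np.round(onz("top",*q,.106),4),"z.1",np.round(onz("top",*q,.1),4))
    for qs in((311,272),(240.5,176)):
        x,g=meet(ray("top",*q),ray("scene",*qs));print("   meet",qs,np.round(x,3),round(g,4))
# wall outer edges -> brightness profile
hsv=cv2.cvtColor(t,cv2.COLOR_BGR2HSV).astype(int)
print("row170 V",hsv[225,180:325,2].tolist())
print("row170 S",hsv[225,180:325,1].tolist())
print("row250 V",hsv[250,180:325,2].tolist())
print("col 300",hsv[134:275,300,2].tolist())
print("col 300 S",hsv[134:275,300,1].tolist())
E
```

```text
orange [509.5 281.5] 16.7 748.0 z.106 [ 0.4645 -0.36    0.106 ] z.1 [ 0.4644 -0.3619  0.1   ]
   meet (311, 272) [ 0.407 -0.341 -0.168] 0.2302
   meet (240.5, 176) [ 0.464 -0.365  0.09 ] 0.0016
orange [277.4 175.4] 15.6 678.5 z.106 [ 0.6242 -0.0009  0.106 ] z.1 [ 6.251e-01 -5.000e-04  1.000e-01]
   meet (311, 272) [ 0.625 -0.     0.098] 0.0001
   meet (240.5, 176) [ 0.643 -0.054  0.28 ] 0.1248
row170 V [134, 137, 139, 138, 139, 141, 178, 196, 193, 150, 75, 75, 137, 182, 199, 199, 198, 199, 198, 198, 197, 197, 197, 198, 199, 199, 199, 199, 200, 200, 200, 200, 201, 201, 202, 201, 201, 201, 201, 200, 201, 201, 202, 202, 202, 202, 202, 202, 202, 202, 202, 202, 202, 202, 202, 203, 202, 196, 195, 196, 154, 91, 174, 202, 202, 202, 203, 202, 202, 202, 202, 202, 202, 202, 202, 202, 202, 202, 195, 195, 196, 151, 104, 177, 202, 203, 202, 202, 202, 202, 202, 202, 202, 202, 201, 202, 202, 202, 202, 201, 201, 201, 202, 202, 202, 202, 202, 201, 201, 202, 202, 203, 202, 201, 201, 201, 201, 201, 201, 201, 202, 203, 203, 203, 202, 202, 202, 202, 202, 194, 194, 196, 166, 154, 153, 141, 140, 140, 140, 1
[... 1901 characters left out ...]
1, 202, 202, 202, 202, 202, 202, 202, 202, 202, 203, 202, 202, 202, 202, 172, 186, 194, 159, 121, 102, 99, 134, 142, 138, 137, 140, 144]
col 300 S [23, 25, 24, 24, 23, 23, 9, 5, 7, 7, 20, 19, 33, 31, 30, 4, 12, 14, 13, 11, 11, 11, 10, 11, 11, 13, 14, 14, 14, 13, 13, 13, 14, 14, 14, 14, 14, 14, 14, 14, 14, 13, 13, 13, 14, 13, 14, 13, 14, 11, 11, 13, 11, 11, 11, 13, 5, 3, 3, 3, 3, 1, 3, 3, 4, 10, 14, 14, 14, 13, 14, 14, 15, 14, 13, 13, 14, 13, 14, 14, 13, 13, 13, 13, 13, 14, 14, 14, 14, 14, 14, 14, 14, 13, 13, 13, 11, 13, 13, 13, 13, 13, 14, 14, 14, 14, 13, 13, 11, 13, 13, 13, 13, 13, 14, 14, 14, 14, 14, 14, 14, 14, 14, 15, 14, 14, 14, 14, 22, 156, 255, 205, 70, 25, 26, 25, 25, 24, 24, 26, 25]
```

```bash
python3 -c "
import cv2
t=cv2.imread('pics/top0.png');cv2.imwrite('pics/rack.png',cv2.resize(t[132:278,178:324],None,fx=4,fy=4,interpolation=0))"
```

```text
(no output)
```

View pics/rack.png

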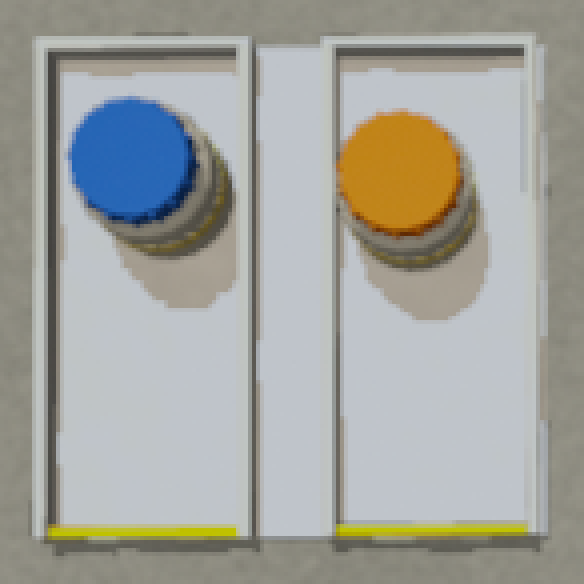

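```bash
python3 - <<'E'
from h import *
f=lambda cx,cy,z:np.round(onz("top",178+cx/4-.5,132+cy/4-.5,z)[:2],4)
print("lane back L/R",f(322,38,.03),f(536,36,.03)," front L/R",f(322,535,.027),f(535,535,.027))
print("lip outer mid",f(431,536,.024),"lip inner",f(431,524,.024),"back inner",f(431,46,.03))
print("L lane back",f(36,38,.03),f(252,38,.03),"front",f(35,538,.027),f(250,537,.027))
t=cv2.imread("pics/top0.png")
p=robot.camera_params("top")
for n,q in(("purple",(306.3,305.7)),("blueN",(210.9,171.9)),("blueB",(391.9,281.2)),("black",(466,197.5))):print(n,np.round(onz("top",*q,.106 if n=="blueN" else .1),3))
st=robot.state();R=cv2.Rodrigues(np.array(st["ee_rot"]))[0];print(np.round(R,3))
E
```

```text
lane back L/R [0.694  0.0376] [ 0.696  -0.0521]  front L/R [0.4856 0.0344] [ 0.4866 -0.0543]
lip outer mid [ 0.4857 -0.0108] lip inner [ 0.4908 -0.0107] back inner [ 0.6912 -0.0081]
L lane back [0.6924 0.1575] [0.6936 0.067 ] front [0.483  0.1537] [0.4844 0.0644]
purple [ 0.424 -0.048  0.1  ]
blueN [0.628 0.102 0.106]
blueB [ 0.463 -0.18   0.1  ]
black [ 0.594 -0.295  0.1  ]
[[ 0.911  0.412 -0.   ]
 [ 0.412 -0.911  0.002]
 [ 0.    -0.002 -1.   ]]
```

Measured positions:
- **Old bottle:** (0.624, -0.001), with lane centreline y about -0.0086 and lip inner face x about 0.4905.
- **New bottle:** (0.464, -0.362).
- **Rack:** yaw about 0.014 rad.

First move: roll +0.424 so tool x lines up with world x, then travel over the old bottle.

Request:
{"fn": "drive_tool", "kwargs": {
  "steps": [
    [[0,0,0],0.106,0.8],
    [[0,0,0],0.106,0.8],
    [[0,0,0],0.106,0.8],
    [[0,0,0],0.1,0.8],
    [[0,0,0],0,0.8]
  ],
  "force": 15
}}

```text
time: 0.52
tcp_pos: [0.2369, -0.5236, 0.239]
ee_rot: [-3.141, -0.007, 0.0]
wrist_force: [-1.1, -1.0, -0.5]
width: 0.8
finger_force: 0.0
```

Request:
{"fn": "drive_tool", "kwargs": {
  "steps": [
    [[0.024,-0.033,0],0,0.8],
    [[0.024,-0.033,0],0,0.8],
    [[0.024,-0.033,0],0,0.8],
    [[0.024,-0.033,0],0,0.8],
    [[0.024,-0.033,0],0,0.8]
  ]
}}

```text
time: 0.93
tcp_pos: [0.3564, -0.3563, 0.2393]
ee_rot: [-3.141, -0.015, 0.0]
wrist_force: [0.3, -0.5, 0.3]
width: 0.799
finger_force: 0.0
```

Request:
{"fn": "drive_tool", "kwargs": {
  "steps": [
    [[0.024,-0.033,0],0,0.8],
    [[0.024,-0.033,0],0,0.8],
    [[0.024,-0.033,0],0,0.8],
    [[0.024,-0.033,0],0,0.8],
    [[0.024,-0.033,0],0,0.8]
  ]
}}

```text
time: 1.35
tcp_pos: [0.4754, -0.1903, 0.2395]
ee_rot: [3.142, 0.016, -0.0]
wrist_force: [1.1, 0.2, -0.4]
width: 0.797
finger_force: 0.0
```

Request:
{"fn": "drive_tool", "kwargs": {
  "steps": [
    [[0.025,-0.032,0],0,0.8],
    [[0.025,-0.032,0],0,0.8],
    [[0.025,-0.032,0],0,0.8],
    [[0.025,-0.032,0],0,0.8],
    [[0.025,-0.032,0],0,0.8]
  ]
}}

```text
time: 1.77
tcp_pos: [0.5994, -0.0294, 0.2393]
ee_rot: [3.142, 0.016, -0.001]
wrist_force: [1.0, -0.3, -0.1]
width: 0.8
finger_force: 0.0
```

Request:
{"fn": "drive_tool", "kwargs": {
  "steps": [
    [[0.0235,-0.0295,0],0,0.8],
    [[0,0,0.02],0,0.8],
    [[0,0,0],0,0.8],
    [[0,0,0],0,0.8]
  ]
}}

```text
time: 2.1
tcp_pos: [0.6207, -0.0015, 0.2179]
ee_rot: [-3.141, -0.014, 0.007]
wrist_force: [-0.4, -0.9, 0.2]
width: 0.802
finger_force: 0.0
```

Request:
{"fn": "drive_tool", "kwargs": {
  "steps": [
    [[0.0035,0,0.036],0,0.8],
    [[0,0,0.036],0,0.8],
    [[0,0,0.03],0,0.8],
    [[0,0,0.026],0,0.8],
    [[0,0,0.026],0,0.8]
  ]
}}

```text
time: 2.52
tcp_pos: [0.625, -0.0032, 0.0651]
ee_rot: [3.141, 0.01, 0.0]
wrist_force: [-0.1, 1.0, -0.4]
width: 0.799
finger_force: 0.0
```

Request:
{"fn": "drive_tool", "kwargs": {
  "steps": [
    [[0,0,0],0,0.8],
    [[0,0,0],0,0.3],
    [[0,0,0],0,0.3],
    [[0,0,0],0,0.3],
    [[0,0,0],0,0.3]
  ],
  "force": 15
}}

```text
time: 2.93
tcp_pos: [0.6273, -0.0023, 0.0685]
ee_rot: [3.141, 0.011, 0.007]
wrist_force: [0.1, 1.1, 4.0]
width: 0.608
finger_force: 15.0
```

Request:
{"fn": "drive_tool", "kwargs": {
  "steps": [
    [[0,0,-0.006],0,0.3],
    [[-0.02,0.002,0],0,0.3],
    [[-0.03,0.002,0],0,0.3],
    [[-0.03,0.002,0],0,0.3],
    [[-0.02,0.002,0],0,0.3]
  ],
  "force": 25
}}

```text
time: 3.35
tcp_pos: [0.5229, -0.0101, 0.0716]
ee_rot: [-3.141, -0.012, 0.003]
wrist_force: [0.4, 0.7, -2.2]
width: 0.603
finger_force: 25.0
```

```bash
python3 - <<'E'
from h import *
i=robot.capture("top");s=robot.capture("scene");cv2.imwrite("pics/a.png",np.hstack([i[100:330,150:400],s[150:380,200:450]]))
for n,m in(("top",i),("scene",s)):
  for b in blobs(m,"orange",60)+blobs(m,"blue",200):print(n,b)
t=robot.state();print(t["time"],t["tcp_pos"],t["wrist_force"],t["width"])
E
```

```text
top (((509.5, 281.5), 16.688419342041016), 746.0, (493, 267, 34, 30))
top (((391.9228210449219, 281.1845703125), 15.234721183776855), 667.0, (377, 266, 31, 31))
top (((210.7083282470703, 172.14999389648438), 15.659745216369629), 691.0, (196, 157, 31, 31))
top (((212.92259216308594, 56.77490997314453), 42.727325439453125), 713.5, (173, 31, 77, 55))
top (((380.0, 34.5), 44.78011703491211), 2385.5, (337, 19, 87, 32))
scene (((573.0, 414.5), 47.605247497558594), 4026.5, (538, 368, 68, 94))
scene (((342.5, 245.5), 12.747649192810059), 348.5, (331, 234, 23, 23))
scene (((240.0, 177.5), 10.965956687927246), 291.5, (230, 169, 21, 18))
scene (((276.0032043457031, 409.41278076171875), 48.25455093383789), 1703.5, (231, 392, 92, 66))
scene (((355.5, 301.25), 14.450446128845215), 589.0, (342, 288, 28, 28))
scene (((151.5, 308.5), 37.71614456176758), 1478.0, (115, 286, 74, 49))
scene (((23.127599716186523, 191.46786499023438), 32.994754791259766), 2055.5, (0, 159, 56, 61))
3.45 [ 0.52285885 -0.01011835  0.07147853] [ 1.33592749  0.91038805 -2.38115716] 0.6027920142428725
```

View pics/a.png

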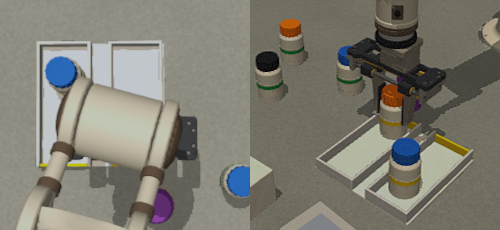

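The old bottle hangs upright in the fingers just short of the lip: cap at scene (342,245), blue neighbour unmoved at top (211,172). I lower it, then ease it to the lip.

Request:
{"fn": "drive_tool", "kwargs": {
  "steps": [
    [[0,0,0.002],0,0.3],
    [[0,0,0.002],0,0.3],
    [[0,0,0.002],0,0.3],
    [[0,0,0],0,0.3]
  ]
}}

```text
time: 3.78
tcp_pos: [0.5278, -0.0104, 0.0682]
ee_rot: [3.142, 0.012, 0.003]
wrist_force: [-6.1, 2.6, 14.9]
width: 0.603
finger_force: 25.0
```

Request:
{"fn": "drive_tool", "kwargs": {
  "steps": [
    [[-0.001,0,0],0,0.3],
    [[-0.001,0,0],0,0.3],
    [[0,0,0],0,0.3]
  ]
}}

```text
time: 4.03
tcp_pos: [0.5273, -0.0104, 0.0681]
ee_rot: [3.141, 0.011, 0.01]
wrist_force: [1.5, 2.7, 9.2]
width: 0.605
finger_force: 25.0
```

Request:
{"fn": "drive_tool", "kwargs": {
  "steps": [
    [[-0.002,0,-0.001],0,0.3],
    [[-0.002,0,0],0,0.3],
    [[0,0,0],0,0.3]
  ]
}}

```text
time: 4.28
tcp_pos: [0.522, -0.0108, 0.0682]
ee_rot: [3.141, 0.011, 0.008]
wrist_force: [3.1, 1.6, 5.7]
width: 0.602
finger_force: 25.0
```

```bash
python3 - <<'E'
from h import *
s=robot.capture("scene");cv2.imwrite("pics/b.png",cv2.resize(s[200:320,280:420],None,fx=5,fy=5))
for b in blobs(s,"orange",60)[1:2]:print(b)
t=robot.state();print(t["time"],t["tcp_pos"],t["wrist_force"],t["width"])
E
```

```text
(((341.72857666015625, 246.72857666015625), 12.42490291595459), 340.0, (331, 235, 22, 23))
4.3333 [ 0.52202925 -0.01079001  0.06819338] [3.3660224  1.41402186 6.06937858] 0.6050557311466499
```

View pics/b.png

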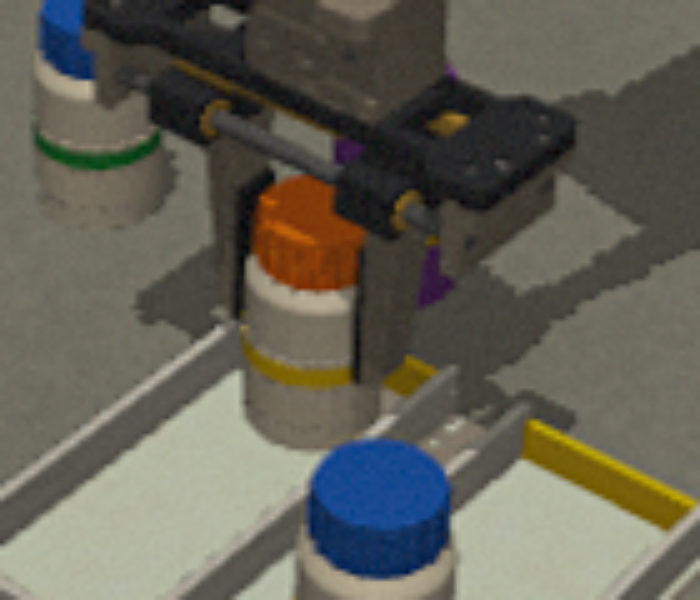

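The old bottle stands upright on the lane floor, close to the lip. I ease it forward until the contact shows in the force.

Request:
{"fn": "drive_tool", "kwargs": {
  "steps": [
    [[-0.0015,0,0],0,0.3],
    [[-0.0015,0,0],0,0.3],
    [[0,0,0],0,0.3]
  ]
}}

```text
time: 4.58
tcp_pos: [0.5195, -0.0109, 0.0683]
ee_rot: [3.141, 0.01, 0.011]
wrist_force: [5.0, 1.7, 3.9]
width: 0.609
finger_force: 25.0
```

Request:
{"fn": "drive_tool", "kwargs": {
  "steps": [
    [[-0.0015,0,0],0,0.3],
    [[-0.0015,0,0],0,0.3],
    [[0,0,0],0,0.3]
  ]
}}

```text
time: 4.83
tcp_pos: [0.5182, -0.011, 0.0689]
ee_rot: [3.141, 0.009, 0.018]
wrist_force: [9.7, 1.9, 2.3]
width: 0.604
finger_force: 25.0
```

Contact with the lip: 10 N, and x has stalled. I relax slightly, open and rise.

Request:
{"fn": "drive_tool", "kwargs": {
  "steps": [
    [[0.002,0,0],0,0.3],
    [[0,0,0],0,0.8],
    [[0,0,0],0,0.8],
    [[0,0,0],0,0.8],
    [[0,0,0],0,0.8]
  ]
}}

```text
time: 5.25
tcp_pos: [0.5145, -0.0103, 0.0658]
ee_rot: [-3.141, -0.011, 0.004]
wrist_force: [-0.5, 1.0, -0.4]
width: 0.8
finger_force: 0.0
```

Request:
{"fn": "drive_tool", "kwargs": {
  "steps": [
    [[0,0,-0.01],0,0.8],
    [[0,0,-0.03],0,0.8],
    [[0,0,-0.04],0,0.8],
    [[0,0,-0.04],0,0.8],
    [[0,0,-0.04],0,0.8]
  ]
}}

```text
time: 5.67
tcp_pos: [0.5147, -0.0103, 0.2287]
ee_rot: [-3.141, -0.011, 0.001]
wrist_force: [0.9, 0.1, -1.0]
width: 0.8
finger_force: 0.0
```

Request:
{"fn": "drive_tool", "kwargs": {
  "steps": [
    [[-0.006,0.036,-0.01],0,0.8],
    [[-0.006,0.036,0],0,0.8],
    [[-0.006,0.036,0],0,0.8],
    [[-0.006,0.036,0],0,0.8],
    [[-0.006,0.036,0],0,0.8]
  ]
}}

```text
time: 6.08
tcp_pos: [0.4859, -0.1921, 0.2374]
ee_rot: [3.141, 0.011, 0.001]
wrist_force: [0.6, 0.5, -0.1]
width: 0.803
finger_force: 0.0
```

```bash
python3 - <<'E'
from h import *
i=robot.capture("top");s=robot.capture("scene")
for n,m in(("top",i),("scene",s)):
  for b in blobs(m,"orange",100)+blobs(m,"blue",200)[:2]:print(n,np.round(b[0][0],1),b[1],np.round(onz(n,*b[0][0],.106),4))
t=robot.state();print(t["time"],t["tcp_pos"],t["wrist_force"],t["width"])
cv2.imwrite("pics/c.png",np.hstack([cv2.resize(i[132:278,178:324],None,fx=2.7,fy=2.7),cv2.resize(s[220:366,270:416],None,fx=2.7,fy=2.7)]))
E
```

```text
top [283.6 243.8] 661.0 [ 0.5183 -0.0121  0.106 ]
top [210.9 171.9] 692.0 [0.6283 0.1018 0.106 ]
top [212.9  56.8] 720.5 [0.8094 0.1026 0.106 ]
scene [573.  414.5] 4017.0 [0.626  0.4729 0.106 ]
scene [346.9 245.6] 459.5 [0.5295 0.0046 0.106 ]
scene [240.  177.5] 291.5 [ 0.4879 -0.3371  0.106 ]
scene [276.  409.4] 1701.5 [0.8854 0.1685 0.106 ]
scene [355.5 301.2] 589.0 [0.6417 0.1136 0.106 ]
6.1833 [ 0.48556832 -0.19499584  0.23723136] [ 0.42160585  0.36016607 -0.61307066] 0.7962647382426291
```

View pics/c.png

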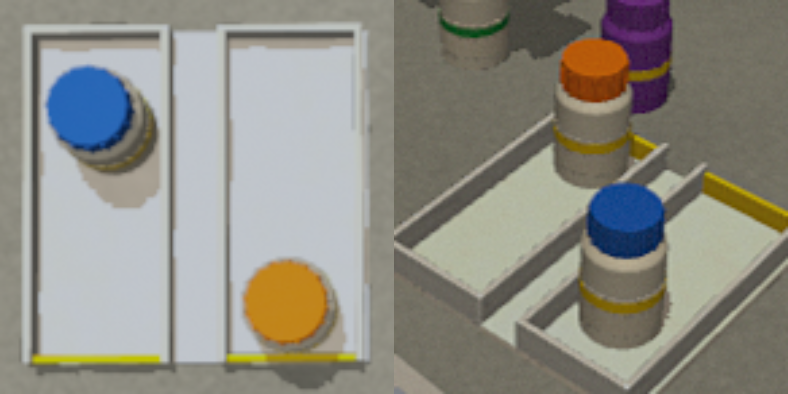

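The old bottle now stands upright against the lip at (0.518, -0.012), cap at top (283.6,243.8). The neighbour hasn't moved, still at (210.9,171.9). Next is the new bottle. Its top face centre is about column 511, so its position is (0.464, -0.364).

Request:
{"fn": "drive_tool", "kwargs": {
  "steps": [
    [[-0.004,0.034,0],0,0.9],
    [[-0.004,0.034,0],0,0.9],
    [[-0.004,0.034,0],0,0.9],
    [[-0.004,0.034,0],0,0.9],
    [[-0.004,0.034,0],0,0.9]
  ]
}}

```text
time: 6.6
tcp_pos: [0.4678, -0.3613, 0.237]
ee_rot: [-3.141, -0.012, -0.0]
wrist_force: [0.8, 0.3, 0.5]
width: 0.898
finger_force: 0.0
```

Request:
{"fn": "drive_tool", "kwargs": {
  "steps": [
    [[0,0,0.02],0,0.9],
    [[0,0,0.02],0,0.9],
    [[0,0,0],0,0.9]
  ]
}}

```text
time: 6.85
tcp_pos: [0.4662, -0.3586, 0.1925]
ee_rot: [-3.135, -0.01, 0.008]
wrist_force: [0.0, 0.6, -1.6]
width: 0.9
finger_force: 0.0
```

Request:
{"fn": "drive_tool", "kwargs": {
  "steps": [
    [[-0.002,0.005,0.03],0,0.9],
    [[0,0,0.03],0,0.9],
    [[0,0,0.03],0,0.9],
    [[0,0,0.025],0,0.9],
    [[0,0,0.0165],0,0.9]
  ]
}}

```text
time: 7.27
tcp_pos: [0.4655, -0.3638, 0.0634]
ee_rot: [-3.139, -0.012, 0.003]
wrist_force: [0.4, 0.6, -0.3]
width: 0.902
finger_force: 0.0
```

Request:
{"fn": "drive_tool", "kwargs": {
  "steps": [
    [[0,0,0],0,0.9],
    [[0,0,0],0,0.3],
    [[0,0,0],0,0.3],
    [[0,0,0],0,0.3],
    [[0,0,0],0,0.3]
  ],
  "force": 25
}}

```text
time: 7.68
tcp_pos: [0.4669, -0.3664, 0.0671]
ee_rot: [3.14, 0.011, 0.003]
wrist_force: [-0.1, 3.2, 1.4]
width: 0.633
finger_force: 1.0
```

Request:
{"fn": "drive_tool", "kwargs": {
  "steps": [
    [[0,0,-0.02],0,0.3],
    [[0,0,-0.04],0,0.3],
    [[0,0,-0.04],0,0.3],
    [[0,0,-0.04],0,0.3],
    [[0,0,-0.04],0,0.3]
  ]
}}

```text
time: 8.1
tcp_pos: [0.4656, -0.3654, 0.2475]
ee_rot: [3.141, 0.011, 0.0]
wrist_force: [0.2, -0.2, -1.2]
width: 0.604
finger_force: 25.0
```

The grip was still closing when the lift began, so I check how the bottle sits in the hand.

```bash
python3 - <<'E'
from h import *
s=robot.capture("scene")
for b in blobs(s,"orange",60):print(np.round(b[0][0],1),b[1],b[2])
hsv=cv2.cvtColor(s,cv2.COLOR_BGR2HSV)
t=robot.state();print(t["time"],t["tcp_pos"],t["wrist_force"],t["width"])
p=robot.camera_params("scene");T=p["camera_from_world"]
def pr(x):
    q=(T[:3,:3]@x+T[:3,3])*[1,-1,-1];q=p["mtx"]@q;return np.round(q[:2]/q[2],1)
x,y,z=t["tcp_pos"]
print("tcp",pr(np.array([x,y,z])));print({h:pr(np.array([x,y,z-.064+h])).tolist() for h in(0,.05,.1)})
cv2.imwrite("pics/d.png",cv2.resize(s[60:240,170:330],None,fx=3.3,fy=3.3))
E
```

```text
[573.  414.5] 4011.0 (538, 368, 68, 94)
[344.  245.7] 458.0 (332, 234, 25, 24)
[230.9 104.5] 237.0 (222, 96, 16, 18)
8.15 [ 0.46851728 -0.36867192  0.25776991] [ 2.6324174  -2.30575443  4.94064537] 0.6010084919993557
tcp [231.3 107. ]
{0: [233.8, 134.6], 0.05: [231.8, 113.2], 0.1: [229.8, 90.7]}
```

View pics/d.png

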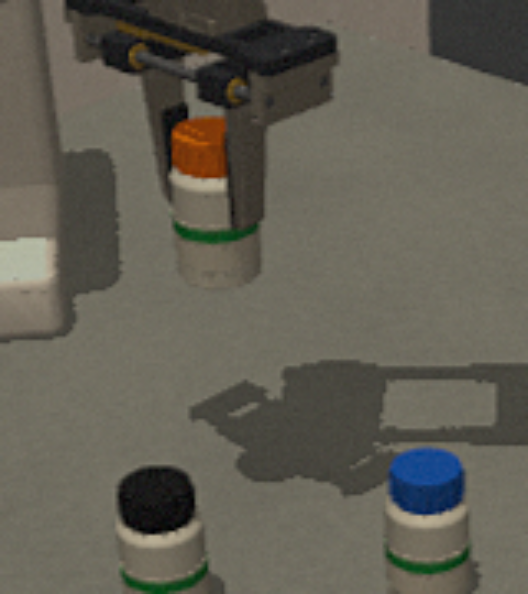

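```bash
python3 - <<'E'
from h import *
s=robot.capture("scene");s0=cv2.imread("pics/scene0.png")
t=robot.state();x,y,z=t["tcp_pos"];print(np.round(t["tcp_pos"],4),t["wrist_force"].round(1),t["width"])
p=robot.camera_params("scene");T=p["camera_from_world"]
def pr(x):
    q=(T[:3,:3]@x+T[:3,3])*[1,-1,-1];q=p["mtx"]@q;return q[:2]/q[2]
def rows(x,y,f):
    a=np.linspace(0,6.28,60)
    c=lambda r,h:np.array([pr(np.array([x+r*np.cos(k),y+r*np.sin(k),f+h]))for k in a])
    return c(.0235,.1)[:,1].min().round(1),c(.028,0)[:,1].max().round(1)
print("bench model",rows(.464,-.364,0))
for slip in(0,.01,.02,.03):print(slip,rows(x,y,z-.064-slip))
for m in(s0,s):
    g=cv2.inRange(cv2.cvtColor(m,cv2.COLOR_BGR2HSV),(60,120,40),(80,255,255))
    n,l,st,c=cv2.connectedComponentsWithStats(g)
    print([(st[i].tolist(),c[i].round(1).tolist()) for i in range(1,n) if st[i][4]>15 and c[i][1]<260])
    print([b[2] for b in blobs(m,"orange")])
cv2.imwrite("pics/e.png",cv2.resize(s[60:240,170:330],None,fx=3.3,fy=3.3))
print(s[80:160:1,230].tolist())
E
```

```text
[ 0.4687 -0.369   0.2548] [ 0.8 -1.4 -0.5] 0.6000740319039892
bench model (np.float64(167.2), np.float64(215.1))
0 (np.float64(87.9), np.float64(141.5))
0.01 (np.float64(92.4), np.float64(145.7))
0.02 (np.float64(96.9), np.float64(149.8))
0.03 (np.float64(101.3), np.float64(153.9))
[([231, 197, 23, 7, 48], [241.9, 201.2]), ([287, 228, 25, 6, 56], [298.9, 230.9]), ([207, 231, 26, 9, 63], [219.7, 236.4])]
[(538, 368, 68, 94), (298, 262, 27, 26), (230, 169, 21, 18)]
[([220, 123, 26, 6, 65], [231.8, 126.3]), ([288, 227, 24, 7, 55], [299.5, 230.9]), ([207, 231, 26, 9, 62], [219.9, 236.5])]
[(538, 368, 68, 94), (332, 234, 25, 24), (219, 91, 17, 18)]
[[32, 30, 32], [27, 15, 26], [31, 37, 30], [29, 25, 24], [22, 17, 17], [23, 24, 19], [79, 94, 96], [100, 114, 115], [101, 116, 117], [102, 112, 110], [69, 92, 116], [8, 60, 129], [6, 55, 130], [9, 57, 129], [10, 58, 131], [10, 60, 132], [10, 56, 128], [10, 62, 132], [10, 71, 149], [10, 64, 139], [10, 59, 133], [11, 62, 134], [10, 54, 121], [10, 54, 118], [10, 54, 120], [10, 58, 128], [10, 54, 124], [8, 58, 126], [0, 45, 123], [66, 93, 127], [138, 163, 172], [145, 167, 178], [141, 164, 175], [118, 138, 146], [95, 107, 115], [92, 106, 112], [92, 106, 114], [87, 107, 111], [95, 110, 116], [93, 108, 114], [91, 107, 112], [94, 107, 114], [92, 106, 113], [95, 110, 118], [102, 120, 135], [66, 95, 77], [29, 67, 23], [28, 73, 11], [32, 75, 16], [69, 94, 84], [88, 102, 107], [94, 111, 120], [90, 108, 114], [93, 107, 116], [90, 106, 114], [92, 109, 114], [88, 104, 114], [95, 109, 118], [86, 99, 106], [90, 104, 113], [96, 108, 114], [94, 109, 116], [92, 108, 118], [90, 105, 108], [96, 105, 111], [94, 107, 109], [94, 109, 111], [97, 109, 110], [95, 107, 111], [97, 108, 110], [90, 107, 111], [96, 109, 110], [94, 108, 108], [93, 106, 110], [95, 105, 111], [98, 111, 113], [94, 109, 112], [94, 107, 110], [96, 106, 111], [95, 109, 110]]
```

The bottle is held upright with a slip of only about 3 mm (green band at (232,126), cap top at row 91). The foot is about 0.067 below the TCP. I carry it over the rear of the lane.

Request:
{"fn": "drive_tool", "kwargs": {
  "steps": [
    [[0.015,-0.036,0],0,0.3],
    [[0.015,-0.036,0],0,0.3],
    [[0.015,-0.036,0],0,0.3],
    [[0.015,-0.036,0],0,0.3],
    [[0.015,-0.036,0],0,0.3]
  ]
}}

```text
time: 8.62
tcp_pos: [0.5395, -0.1834, 0.2443]
ee_rot: [-3.141, -0.01, 0.002]
wrist_force: [0.3, -1.2, -1.7]
width: 0.595
finger_force: 25.0
```

Request:
{"fn": "drive_tool", "kwargs": {
  "steps": [
    [[0.015,-0.036,0],0,0.3],
    [[0.015,-0.036,0],0,0.3],
    [[0.015,-0.036,0],0,0.3],
    [[0.015,-0.036,0],0,0.3],
    [[0.015,-0.036,0],0,0.3]
  ]
}}

```text
time: 9.03
tcp_pos: [0.6133, -0.0028, 0.2443]
ee_rot: [-3.141, -0.011, 0.002]
wrist_force: [0.3, -1.0, -1.3]
width: 0.603
finger_force: 25.0
```

Request:
{"fn": "drive_tool", "kwargs": {
  "steps": [
    [[0,0,0.02],0,0.3],
    [[0,0,0],0,0.3],
    [[0,0,0],0,0.3]
  ]
}}

```text
time: 9.28
tcp_pos: [0.6119, -0.0046, 0.223]
ee_rot: [-3.141, -0.011, 0.008]
wrist_force: [-0.0, -0.9, -2.4]
width: 0.601
finger_force: 25.0
```

Request:
{"fn": "drive_tool", "kwargs": {
  "steps": [
    [[0.002,0.003,0.035],0,0.3],
    [[0,0,0.035],0,0.3],
    [[0,0,0.03],0,0.3],
    [[0,0,0.02],0,0.3],
    [[0,0,0.015],0,0.3]
  ]
}}

```text
time: 9.7
tcp_pos: [0.6138, -0.0093, 0.0879]
ee_rot: [-3.141, -0.007, 0.006]
wrist_force: [-0.2, 0.3, -1.8]
width: 0.599
finger_force: 25.0
```

Request:
{"fn": "drive_tool", "kwargs": {
  "steps": [
    [[0,0,0.003],0,0.3],
    [[0,0,0.003],0,0.3],
    [[0,0,0.002],0,0.3],
    [[0,0,0],0,0.3]
  ]
}}

```text
time: 10.03
tcp_pos: [0.6163, -0.0085, 0.0835]
ee_rot: [3.141, 0.01, 0.003]
wrist_force: [-0.4, -0.4, -1.4]
width: 0.602
finger_force: 25.0
```

Request:
{"fn": "drive_tool", "kwargs": {
  "steps": [
    [[0,0,0.003],0,0.3],
    [[0,0,0.002],0,0.3],
    [[0,0,0],0,0.3],
    [[0,0,0],0,0.3]
  ]
}}

```text
time: 10.37
tcp_pos: [0.6155, -0.0077, 0.0772]
ee_rot: [3.142, 0.011, 0.0]
wrist_force: [0.1, 0.3, -2.2]
width: 0.597
finger_force: 25.0
```

Request:
{"fn": "drive_tool", "kwargs": {
  "steps": [
    [[0,0,0.002],0,0.3],
    [[0,0,0.001],0,0.3],
    [[0,0,0],0,0.3],
    [[0,0,0],0,0.3]
  ]
}}

```text
time: 10.7
tcp_pos: [0.6162, -0.0079, 0.0758]
ee_rot: [3.141, 0.011, 0.002]
wrist_force: [-2.1, -0.1, 5.6]
width: 0.6
finger_force: 25.0
```

Request:
{"fn": "drive_tool", "kwargs": {
  "steps": [
    [[0,0,0.001],0,0.3],
    [[0,0,0],0,0.3],
    [[0,0,0],0,0.3]
  ]
}}

```text
time: 10.95
tcp_pos: [0.6164, -0.0079, 0.0758]
ee_rot: [3.141, 0.011, 0.003]
wrist_force: [-5.2, -0.2, 11.8]
width: 0.604
finger_force: 25.0
```

The bottle is on the floor: 12 N upward and z has stalled. I release and rise.

Request:
{"fn": "drive_tool", "kwargs": {
  "steps": [
    [[0,0,-0.001],0,0.3],
    [[0,0,0],0,0.8],
    [[0,0,0],0,0.8],
    [[0,0,0],0,0.8],
    [[0,0,0],0,0.8]
  ]
}}

```text
time: 11.37
tcp_pos: [0.6154, -0.0078, 0.0739]
ee_rot: [-3.142, -0.011, 0.0]
wrist_force: [-0.2, 0.1, -0.9]
width: 0.8
finger_force: 0.0
```

Request:
{"fn": "drive_tool", "kwargs": {
  "steps": [
    [[0,0,-0.01],0,0.8],
    [[0,0,-0.03],0,0.8],
    [[0,0,-0.04],0,0.8],
    [[0,0,-0.04],0,0.8],
    [[0,0,-0.04],0,0.8]
  ]
}}

```text
time: 11.78
tcp_pos: [0.6151, -0.0077, 0.2364]
ee_rot: [-3.142, -0.011, 0.0]
wrist_force: [0.8, 0.4, -0.0]
width: 0.802
finger_force: 0.0
```

Request:
{"fn": "drive_tool", "kwargs": {
  "steps": [
    [[-0.015,0.036,0],0,0.8],
    [[-0.015,0.036,0],0,0.8],
    [[-0.015,0.036,0],0,0.8],
    [[-0.015,0.036,0],0,0.8],
    [[-0.015,0.036,0],0,0.8]
  ]
}}

```text
time: 12.2
tcp_pos: [0.5408, -0.1897, 0.235]
ee_rot: [3.141, 0.011, 0.001]
wrist_force: [1.0, -1.2, 0.8]
width: 0.8
finger_force: 0.0
```

Request:
{"fn": "drive_tool", "kwargs": {
  "steps": [
    [[-0.015,0.03,0],0,0.8],
    [[-0.01,0.02,0],0,0.8],
    [[0,0,0],0,0.8],
    [[0,0,0],0,0.8]
  ]
}}

```text
time: 12.53
tcp_pos: [0.5168, -0.2392, 0.2347]
ee_rot: [-3.142, -0.007, -0.001]
wrist_force: [0.7, -0.2, 0.7]
width: 0.804
finger_force: 0.0
```

```bash
python3 - <<'E'
from h import *
i=robot.capture("top");s=robot.capture("scene")
for b in blobs(i,"orange",100)+blobs(i,"blue",200)[:2]:print(np.round(b[0][0],1),b[1],np.round(onz("top",*b[0][0],.106),4))
t=robot.state();print(t["time"],t["tcp_pos"],t["wrist_force"],t["width"])
cv2.imwrite("pics/f.png",np.hstack([cv2.resize(i[132:278,178:324],None,fx=2.7,fy=2.7),cv2.resize(s[220:366,270:416],None,fx=2.7,fy=2.7)]))
E
```

```text
[283.6 243.8] 661.0 [ 0.5183 -0.0121  0.106 ]
[283.  182.5] 665.5 [ 0.6132 -0.0098  0.106 ]
[391.6 280.6] 480.0 [ 0.4638 -0.1787  0.106 ]
[210.9 171.9] 692.0 [0.6283 0.1018 0.106 ]
12.6333 [ 0.51749159 -0.23758796  0.23445163] [-0.34914854  0.08698008  0.35045444] 0.79863340808818
```

View pics/f.png

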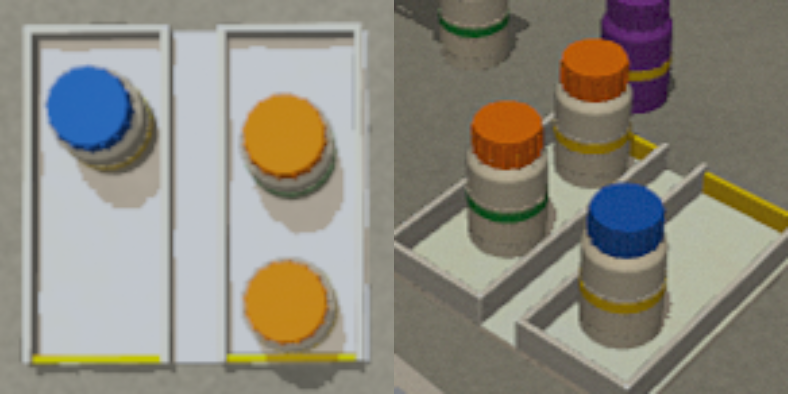

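Both orange bottles stand upright in the lane: old at the lip (top 283.6,243.8), new behind it (283,182.5). The blue neighbour hasn't moved. I'm handing it in.

```bash
python3 -c "
from bench import robot
print(robot.finish_job())"
```

```text
the job is handed in; nothing more can be done
None
```

The job is handed in at about 12.6 s: the old orange-capped bottle stands at the yellow lip, the new one stands upright behind it in the same lane, and the blue-capped bottle was not moved.

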